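# Reset a profile gauge with a fingertip and lock it

## Task

The profile gauge lying against the two bench dogs still holds the shape of the last job. With light pressure of the fingertips, work along the near edge of its black frame and push all the blue leaves back until every one is flush with that edge, and only then push the red lock lever at its right end fully round to the rear, to its stop. Grip and lift nothing, leave the gauge lying flat against both dogs, and do not disturb the bell, pencil, tape measure or jar.

Things in the scene. Friction and masses are not known exactly. Their poses are not given: they have to be found in the camera images.
- dog_board: fixed plywood board, 190 (x) x 310 (y) x 18 mm, with dog holes. Origin: centre of its underside, on the table; x points away from the robot at yaw 0, y left. Two aluminium bench dogs (pegs 19 mm across, 27 mm tall) stand on it centred at x 40, y +84 and -84 mm, as stops behind the gauge
- profile_gauge: loose contour gauge flat on the board, rear against the dogs: black frame 40 (x) x 200 (y) x 24 mm, 0.55 kg. Origin: centre of its underside; near edge at x -20 mm. 16 blue leaves, 8 wide, 10 mm high, fill y +64 to -64; they slide along x between a lower bar (0-6 mm high) and an upper bar (18-24 mm). Bars and end blocks end flush at the near edge, so a finger spanning the bars stops there
- lever_tab (a point): centre of the thumb tab (13 x 16 mm, 1 to 17 mm above the frame's top) at the end of the red lock lever, 38 mm from its pivot. The pivot is on the right end block at x 0, y -84 mm of the gauge; the tab hangs out past the block's outer side (y -100 mm)
- lock_lever (a joint): angle of the lock lever about its upright pivot, rad: 0 = open, pointing out to the right (-y of the gauge); it swings to the rear (+x), to a stop at 1.2 = locked. Stays where left; about 1.2 N at the tab moves it
- leaf1 (a joint): how far leaf pack 1 (centre at y +60 mm of the gauge) sticks out of the near edge of the frame, m: 0 = flush, at most 0.034; pushing it away from the robot lowers it; leaves are numbered from the left, slide with about 1 N of friction each and stay where they are left
- leaf2 (a joint): how far leaf pack 2 (centre at y +52 mm of the gauge) sticks out of the near edge of the frame, m: 0 = flush, at most 0.034; pushing it away from the robot lowers it
- leaf3 (a joint): how far leaf pack 3 (centre at y +44 mm of the gauge) sticks out of the near edge of the frame, m: 0 = flush, at most 0.034; pushing it away from the robot lowers it
- leaf4 (a joint): how far leaf pack 4 (centre at y +36 mm of the gauge) sticks out of the near edge of the frame, m: 0 = flush, at most 0.034; pushing it away from the robot lowers it
- leaf5 (a joint): how far leaf pack 5 (centre at y +28 mm of the gauge) sticks out of the near edge of the frame, m: 0 = flush, at most 0.034; pushing it away from the robot lowers it
- leaf6 (a joint): how far leaf pack 6 (centre at y +20 mm of the gauge) sticks out of the near edge of the frame, m: 0 = flush, at most 0.034; pushing it away from the robot lowers it
- leaf7 (a joint): how far leaf pack 7 (centre at y +12 mm of the gauge) sticks out of the near edge of the frame, m: 0 = flush, at most 0.034; pushing it away from the robot lowers it
- leaf8 (a joint): how far leaf pack 8 (centre at y +4 mm of the gauge) sticks out of the near edge of the frame, m: 0 = flush, at most 0.034; pushing it away from the robot lowers it
- leaf9 (a joint): how far leaf pack 9 (centre at y -4 mm of the gauge) sticks out of the near edge of the frame, m: 0 = flush, at most 0.034; pushing it away from the robot lowers it
- leaf10 (a joint): how far leaf pack 10 (centre at y -12 mm of the gauge) sticks out of the near edge of the frame, m: 0 = flush, at most 0.034; pushing it away from the robot lowers it
- leaf11 (a joint): how far leaf pack 11 (centre at y -20 mm of the gauge) sticks out of the near edge of the frame, m: 0 = flush, at most 0.034; pushing it away from the robot lowers it
- leaf12 (a joint): how far leaf pack 12 (centre at y -28 mm of the gauge) sticks out of the near edge of the frame, m: 0 = flush, at most 0.034; pushing it away from the robot lowers it
- leaf13 (a joint): how far leaf pack 13 (centre at y -36 mm of the gauge) sticks out of the near edge of the frame, m: 0 = flush, at most 0.034; pushing it away from the robot lowers it
- leaf14 (a joint): how far leaf pack 14 (centre at y -44 mm of the gauge) sticks out of the near edge of the frame, m: 0 = flush, at most 0.034; pushing it away from the robot lowers it
- leaf15 (a joint): how far leaf pack 15 (centre at y -52 mm of the gauge) sticks out of the near edge of the frame, m: 0 = flush, at most 0.034; pushing it away from the robot lowers it
- leaf16 (a joint): how far leaf pack 16 (centre at y -60 mm of the gauge) sticks out of the near edge of the frame, m: 0 = flush, at most 0.034; pushing it away from the robot lowers it
- bell: brass bell, 128 mm across, 200 mm tall, standing to the left of the board; origin under its centre; bystander
- pencil: red carpenter's pencil, 162 mm long, lying on the rear of the board behind the gauge; origin under its middle; bystander
- tape_measure: yellow tape measure, 36x83x62 mm, on the table to the right of the board; bystander
- parts_jar: clear parts jar, 44 mm across, 82 mm tall, on the table to the right of the board; bystander

How it is judged:
By the outcome, as a careful person would: the job done as asked, in the order asked, and still so for the second after the job is handed in, with the robot touching nothing.
It also fails if it takes over 64 s, if anything falls off the work surface, if the arm or the gripper's body presses on something with over 40 N, if the wrist force passes 120 N, or if a joint passes its speed limit or range.

## Robot

A 6-joint arm with a two-finger parallel gripper is mounted at the origin on a cart in front of the work surface, level with it; the furniture and walls round the work are solid. World frame = base frame: x ahead of the robot, y to its left, z up, the work surface at z = 0. Lengths are in m, angles in rad, forces in N, time in s.
With the tool pointing down it reaches from about 0.35 to 0.85 m from the base axis. Payload 8.1 kg.
Tool frame: the origin (TCP) lies on the centre line of the jaws, within the pads' length; the fingertips stand 22 mm ahead of it and the grasp point (between the pads) lies 3 mm ahead of it; z points along the fingers, y is the line along which they close (so a half turn about z gives the same grasp; the last joint's range is limited). The gripper opens to 93 mm and grips with 3 to 60 N. Pads are 15 mm wide; open, the fingers measure 128 mm over their backs; the gripper's body (75 mm by 188 mm) begins 65 mm behind the grasp point.
Start: joints at [-0.085, 0.13, 1.488, -0, 1.523, -0.085], TCP at [0.6, 0, 0.241] pointing down, gripper open.
Joint ranges: [-2.96, 2.96], [-0.89, 2.26], [0.02, 2.5], [-1.34, 4.48], [0, 2.73], [-2.66, 2.66]. Speed limits (rad/s): [2.39, 2.39, 2.79, 3.14, 3.14, 3.14].

## Interface

Orientations are given as a rotation vector (axis times angle).
In Python, from plant import robot, viewer, ticket, telemetry gives the robot as it stands (robot), with the cameras (viewer), the job (ticket) and the readings (telemetry).
- The arm moves only by the shell command python3 inch.py 'ROWS' [FORCE]. ROWS is one flat JSON list of numbers that holds 1 to 20 rows one after another, with no inner brackets; each row has 5 numbers: the finger opening in m, then dx, dy, dz in m, then a turn about the tool's z in rad; each row shifts and turns the commanded pose from where the row before left it, along the tool's axes as they then stand; what a row does not reach is not made up. A row lasts 1/10 s, in which the tool goes at most 0.05 m and 0.15 rad, less where a joint would pass 70% of its speed; a pose out of reach is approached as far as the arm can. The fingers move at their own pace and stop on an object; FORCE is the grip in N (left out, the last holds). Time passes only in rows, so rows that do not move let the fingers close. It prints the time, the measured TCP pose, the force, the opening and the grip force at its end. Input that does not fit is refused with a message, and nothing moves.
- telemetry.read_state(): the state, without advancing time (a new reading comes with each control period).
- viewer.read_camera(name): name is "scene" or "side" or "wrist"; returns a dict with "image" (400x640x3 uint8, red, green, blue), "fx", "fy", "cx", "cy" (pixels), "R" (3x3) and "t" (3): a world point X has camera coordinates R X + t. Camera axes: x right, y down, z forward; pixel columns grow to the right and rows downward; lengths in m; the calibration is good to about 2 mm. The wrist camera is an equidistant fisheye: a pixel r from the principal point sees the ray r / f radians off the axis. A picture is of the moment at which its call begins. There is no depth.
- ticket.close_job(): hands the job in; it is judged then, once.
The state is a dict: "t": time; "q": joint angles; "dq": joint speeds; "joint_torque": joint torques, N m; "tool_pos": TCP position; "orientation": TCP orientation; "force": force on the tool from outside, world axes, zero at the start; "wrist_torque": the same for the moment, N m; "opening": finger opening in m; "gripper_force": force on a finger pad.
Only numpy, scipy, OpenCV 4.12 (cv2) and the standard library are available. Lean on these libraries where they do the work, as an engineer would, in place of code of your own. Each camera call takes 0.05 s, during which the arm holds its last target. There are 200 camera calls.

## Working session

There is one attempt and no reset: what is moved stays moved. The work goes in short steps, Python scripts to look and compute and a shell command to move; the robot and the scene stay as the last step left them, time stands still between calls to the robot, and variables do not carry over. Pictures are saved under pics/ and viewed, at most 10 in all, crops included, and the job is handed in when it is done.

```bash
ls; mkdir -p pics
python3 - <<'E'
from plant import robot, viewer, ticket, telemetry
import cv2
s=telemetry.read_state();print(s['t'],s['tool_pos'],s['orientation'],s['force'],s['opening'])
for n in('scene','side','wrist'):
    c=viewer.read_camera(n);cv2.imwrite(f'pics/{n}0.png',c['image'][:,:,::-1]);print(n,c['fx'],c['cx'],c['cy'],c['R'],c['t'])
E
```

```text
inch.py
pics
plant.py
0.0 [5.99462159e-01 8.64456014e-05 2.39594368e-01] [-2.22037591e+00 -2.22050965e+00  1.87366734e-03] [0.27767571 0.29037917 0.57712895] 0.09268151519812763
scene 459.47506176276806 317.9666601925471 205.1685112000136 [[ 0.91373599 -0.40628219  0.00461828]
 [-0.29575359 -0.67286294 -0.67807468]
 [ 0.27859713  0.61821537 -0.7349785 ]] [-0.52804754  0.21418163  1.27047289]
side 367.8251887595517 323.76050131696326 204.04741766452167 [[-0.81846511 -0.57448183 -0.00924591]
 [-0.32337698  0.4738978  -0.81905324]
 [ 0.47491282 -0.66737659 -0.57364301]] [0.46474175 0.22714784 0.72725117]
wrist 309.70691628693146 318.5760529803087 203.8331323578466 [[ 9.99996324e-01  2.53433241e-04 -2.69953495e-03]
 [ 9.10889036e-04 -9.69158053e-01  2.46438307e-01]
 [-2.55382037e-03 -2.46439860e-01 -9.69154721e-01]] [-0.59845238 -0.02976755  0.38893669]
```

View pictures.

View pics/scene0.png

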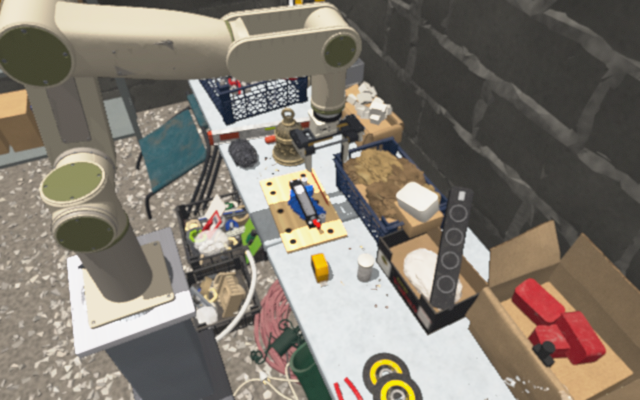

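View pics/wrist0.png

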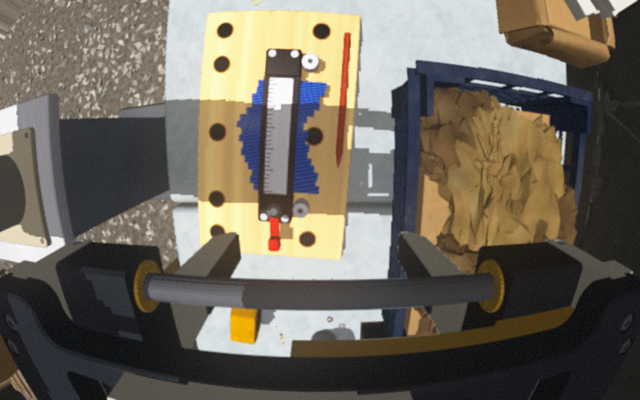

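View pics/side0.png

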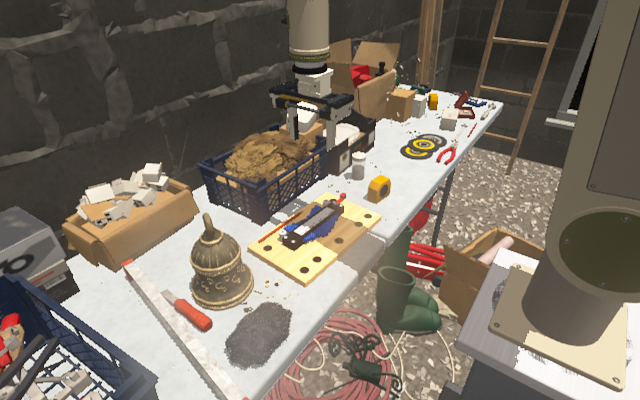

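```bash
cat > h.py <<'E'
from plant import robot, viewer, ticket, telemetry
import cv2,numpy as np
def proj(c,X):
    p=np.asarray(X)@c['R'].T+c['t']; r=np.hypot(p[...,0],p[...,1]); th=np.arctan2(r,p[...,2])
    return np.stack([c['cx']+c['fx']*th*p[...,0]/r, c['cy']+c['fy']*th*p[...,1]/r],-1)
def ray(c,uv,z):
    d=(np.atleast_2d(uv)-[c['cx'],c['cy']])/[c['fx'],c['fy']]; th=np.linalg.norm(d,axis=1,keepdims=True)
    w=np.hstack([d/th*np.sin(th),np.cos(th)])@c['R']; o=-c['R'].T@c['t']
    return o+w*((z-o[2])/w[:,2:])
# top view of plane z: 2 px/mm, up=+x, left=+y
def top(c,z,x0,y0,w,h,s=2.0):
    v,u=np.mgrid[0:h,0:w]; X=np.stack([x0-v/s/1000,y0-u/s/1000,np.full(u.shape,z)],-1)
    m=proj(c,X).astype(np.float32); return cv2.remap(c['image'],m[...,0],m[...,1],cv2.INTER_CUBIC)
E
python3 - <<'E'
from h import *
c=viewer.read_camera('wrist'); im=c['image']
print(ray(c,[[205,12],[361,15],[200,240],[342,258]],.018).round(4))
print('dogs',ray(c,[[310,62],[301,208]],.045).round(4),'tip',ray(c,[[274,243]],.05).round(4))
T=top(c,.042,.70,.25,800,560,2.0)  # y .25..-.15
h=cv2.cvtColor(T,cv2.COLOR_RGB2HSV)
cv2.imwrite('pics/top0.png',T[:,:,::-1])
E
```

```text
[[ 0.4574  0.2203  0.018 ]
 [ 0.649   0.2062  0.018 ]
 [ 0.4412 -0.0753  0.018 ]
 [ 0.6288 -0.0976  0.018 ]]
dogs [[ 0.5894  0.1388  0.045 ]
 [ 0.5788 -0.0236  0.045 ]] tip [[ 0.547  -0.0644  0.05  ]]
```

View pics/top0.png

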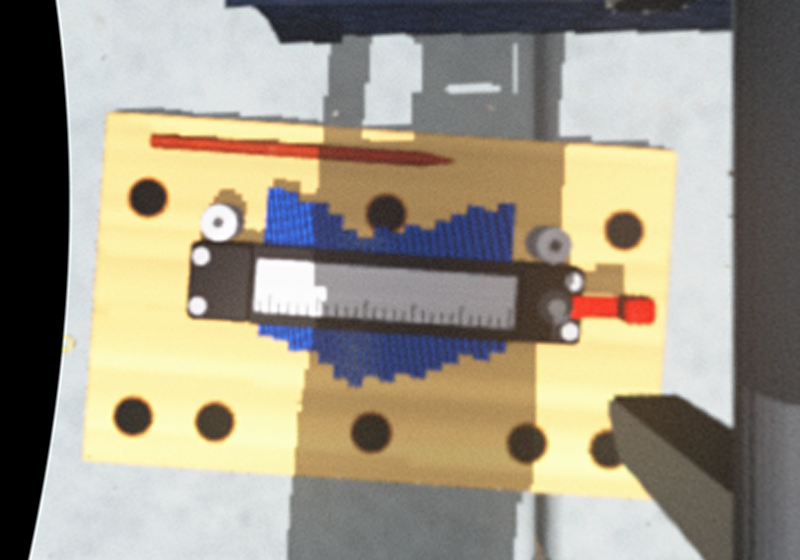

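The wrist view rectified to z = 42 mm shows the frame at px (188–580, 242–342), with the leaves bulging from the near edge. The lever tab is open at (640,310). The scene view has the bell at (289,155), tape (320,267) and jar (366,272). Next I'll find the bystanders from the two fixed cameras.

Run:
```python
from h import *
S=viewer.read_camera('scene');D=viewer.read_camera('side')
def pr(c,u,z):
    w=np.array([(u[0]-c['cx'])/c['fx'],(u[1]-c['cy'])/c['fy'],1])@c['R'];o=-c['R'].T@c['t'];return (o+w*((z-o[2])/w[2])).round(3)
for n,a,b,z in(('bell base',(288,160),(222,292),.0),('bell knob',(290,112),(207,217),.195),('tape',(320,267),(379,189),.03),('jar',(366,268),(358,166),.04)):print(n,pr(S,a,z),pr(D,b,z))
s=telemetry.read_state();print(s['t'],s['tool_pos'],s['orientation'])
```

```text
bell base [0.593 0.294 0.   ] [0.603 0.332 0.   ]
bell knob [0.611 0.3   0.195] [0.606 0.322 0.195]
tape [ 0.501 -0.187  0.03 ] [ 0.498 -0.18   0.03 ]
jar [ 0.612 -0.247  0.04 ] [ 0.609 -0.247  0.04 ]
0.3 [5.99822036e-01 2.51775078e-05 2.40283541e-01] [-2.22111963e+00 -2.22109308e+00  6.05004350e-04]
```

```bash
python3 inch.py '[0,0,0,0,-0.14,0,0,0,0,-0.14,0,0,0,0,-0.14,0,0,0,0,-0.14,0,0,0,0,-0.14,0,0,0,0,-0.14,0,0,0,0,-0.14,0,0,0,0,-0.14,0,0,0,0,-0.14,0,0,0,0,-0.14,0,0,0,0,-0.105,0,0.03,0.025,0.03,0,0,0.03,0.025,0.03,0,0,0.03,0.025,0.03,0,0,0.035,0.03,0.03,0,0,0,0,0,0]' 5
```

```text
t: 1.9
tool_pos: [0.4776, 0.1122, 0.1171]
orientation: [-0.098, -3.128, 0.001]
force: [-0.5, -0.4, -0.8]
opening: 0.0002
gripper_force: 0.0
```

Run:
```python
from h import *
from scipy.spatial.transform import Rotation as R
s=telemetry.read_state();print(R.from_rotvec(s['orientation']).as_matrix().round(3),s['force'],s['tool_pos'])
c=viewer.read_camera('wrist');cv2.imwrite('pics/w1.png',c['image'][:,:,::-1])
```

```text
[[-0.998  0.063 -0.012]
 [ 0.063  0.998 -0.   ]
 [ 0.012 -0.001 -1.   ]] [-0.45692965 -0.420996   -0.82550762] [0.47755542 0.11219396 0.11707933]
```

View pics/w1.png

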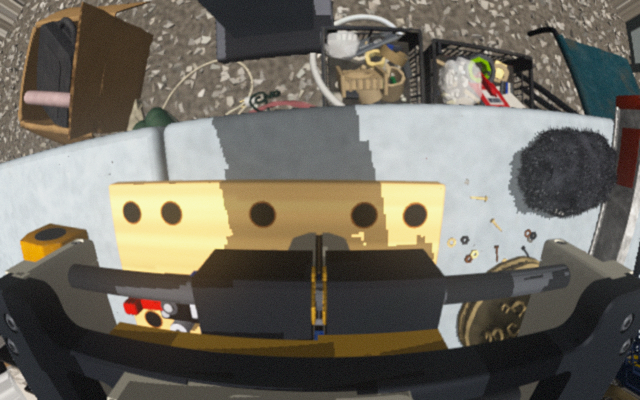

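The camera side now faces the robot: closed fingertips at about (320,240), board dog holes in front, and the gauge hidden behind the gripper. There is nothing under the fingers here but board. Lowering now.

```bash
python3 inch.py '[0,0,0,0.03,0,0,0,0,0.025,0,0,0,0,0.0185,0,0,0,0,0,0,0,0,0,0,0]'; python3 inch.py '[0,-0.015,0,0,0,0,-0.01,0,0,0,0,-0.007,0,0,0,0,-0.005,0,0,0,0,-0.005,0,0,0,0,-0.004,0,0,0,0,0,0,0,0]'
```

```text
t: 2.45
tool_pos: [0.4864, 0.1097, 0.051]
orientation: [0.104, 3.139, 0.0]
force: [0.9, 0.7, -0.9]
opening: 0.0002
gripper_force: 0.0
t: 3.15
tool_pos: [0.5287, 0.1072, 0.0492]
orientation: [-0.103, -3.134, 0.0]
force: [-13.5, 1.3, 9.1]
opening: 0.0003
gripper_force: 6.4
```

```bash
python3 inch.py '[0,0.01,0,0,0,0,0.01,0,0,0,0,0,0,0,0,0,0,0,0,0]'; python3 inch.py '[0,0,0,0,0,0,0,0,0,0]'
```

```text
t: 3.55
tool_pos: [0.5112, 0.1084, 0.0501]
orientation: [0.103, 3.139, 0.0]
force: [-0.3, -0.1, 0.3]
opening: 0.0006
gripper_force: 0.0
t: 3.75
tool_pos: [0.5115, 0.1083, 0.0501]
orientation: [0.103, 3.139, 0.0]
force: [0.7, -0.5, -0.0]
opening: 0.0007
gripper_force: 0.0
```

```bash
python3 inch.py '[0,0.012,0,0,0,0,0.01,0,0.003,0,0,0,-0.012,0.0035,0,0,0,-0.012,0,0,0,0,0,0,0,0,0,0,0,0]'; python3 inch.py '[0,-0.005,0,0,0,0,-0.005,0,0,0,0,-0.005,0,0,0,0,-0.005,0,0,0,0,-0.005,0,0,0,0,-0.005,0,0,0,0,-0.005,0,0,0,0,-0.003,0,0,0,0,-0.003,0,0,0,0,0,0,0,0,0,0,0,0,0]'
```

```text
t: 4.35
tool_pos: [0.488, 0.0852, 0.0436]
orientation: [0.106, 3.139, 0.0]
force: [0.5, -0.3, 0.9]
opening: 0.0004
gripper_force: 0.0
t: 5.45
tool_pos: [0.527, 0.0833, 0.0429]
orientation: [-0.103, -3.136, 0.0]
force: [-10.2, 0.7, 6.9]
opening: 0.0005
gripper_force: 4.9
```

```bash
python3 inch.py '[0,0.015,0,0,0,0,0.015,0,0,0,0,0.011,0,0,0,0,0,-0.012,0,0,0,0,-0.012,0,0,0,0,0,0,0]'; python3 inch.py '[0,-0.005,0,0,0,0,-0.005,0,0,0,0,-0.005,0,0,0,0,-0.005,0,0,0,0,-0.005,0,0,0,0,-0.005,0,0,0,0,-0.005,0,0,0,0,-0.003,0,0,0,0,-0.003,0,0,0,0,0,0,0,0,0,0,0,0,0]';python3 inch.py '[0,0.015,0,0,0,0,0.015,0,0,0,0,0.011,0,0,0,0,0,-0.012,0,0,0,0,-0.012,0,0,0,0,0,0,0]'; python3 inch.py '[0,-0.005,0,0,0,0,-0.005,0,0,0,0,-0.005,0,0,0,0,-0.005,0,0,0,0,-0.005,0,0,0,0,-0.005,0,0,0,0,-0.005,0,0,0,0,-0.003,0,0,0,0,-0.003,0,0,0,0,0,0,0,0,0,0,0,0,0]'
```

```text
t: 6.05
tool_pos: [0.4867, 0.0602, 0.0437]
orientation: [0.106, 3.139, -0.001]
force: [0.1, 0.0, 0.2]
opening: 0.0005
gripper_force: 0.0
t: 7.15
tool_pos: [0.5253, 0.0594, 0.0429]
orientation: [-0.103, -3.136, -0.0]
force: [-11.3, 0.4, 6.5]
opening: 0.0005
gripper_force: 5.1
t: 7.75
tool_pos: [0.4852, 0.0362, 0.0437]
orientation: [0.106, 3.139, -0.001]
force: [-0.1, -0.4, -0.0]
opening: 0.0004
gripper_force: 0.0
t: 8.85
tool_pos: [0.5237, 0.0355, 0.0429]
orientation: [-0.103, -3.136, -0.0]
force: [-10.4, 0.7, 6.3]
opening: 0.0001
gripper_force: 5.1
```

```bash
python3 inch.py '[0,0.015,0,0,0,0,0.015,0,0,0,0,0.011,0,0,0,0,0,-0.012,0,0,0,0,-0.013,0,0,0,0,0,0,0]'; python3 inch.py '[0,-0.005,0,0,0,0,-0.005,0,0,0,0,-0.005,0,0,0,0,-0.005,0,0,0,0,-0.005,0,0,0,0,-0.005,0,0,0,0,-0.005,0,0,0,0,-0.003,0,0,0,0,-0.003,0,0,0,0,0,0,0,0,0,0,0,0,0]'
python3 inch.py '[0,0.015,0,0,0,0,0.02,0,0,0,0,0,0,-0.03,0,0,0,-0.01,-0.03,0.15,0,0,-0.02,-0.03,0.15,0,0,-0.02,-0.03,0.15,0,0,0,-0.03,0.15,0,0,0,-0.03,0.15,0,0,0,0,0.15,0,0,0,0,0.15,0,0,0,0,0.15,0,0,0,0,0.15,0,0,0,0,0.15,0,0,0,0,0.07,0,0,0,0,0,0,0,0,0,0]'
python3 - <<'E'
from h import *
from scipy.spatial.transform import Rotation as R
s=telemetry.read_state();print(R.from_rotvec(s['orientation']).as_matrix().round(3),s['q'][5])
c=viewer.read_camera('wrist')
a=c['image'];T=top(c,.042,.65,.19,560,400,2.0)
cv2.imwrite('pics/w2.png',np.vstack([np.pad(a[:,:,::-1],((0,0),(0,0),(0,0)))[:200],cv2.resize(T[:,:,::-1],(640,400))]))
E
```

```text
t: 9.45
tool_pos: [0.4835, 0.0111, 0.0438]
orientation: [0.106, 3.139, -0.001]
force: [0.4, -0.6, -0.4]
opening: 0.0006
gripper_force: 0.0
t: 10.55
tool_pos: [0.5219, 0.0106, 0.0428]
orientation: [-0.103, -3.136, -0.0]
force: [-9.4, 1.5, 6.4]
opening: 0.0003
gripper_force: 4.9
t: 12.15
tool_pos: [0.4769, -0.0356, 0.2235]
orientation: [2.29, 2.15, 0.0]
force: [0.2, -0.7, 0.0]
opening: 0.0002
gripper_force: 0.0
[[ 0.063  0.998  0.001]
 [ 0.998 -0.063 -0.   ]
 [-0.     0.001 -1.   ]] -0.11916072850506453
```

View pics/w2.png

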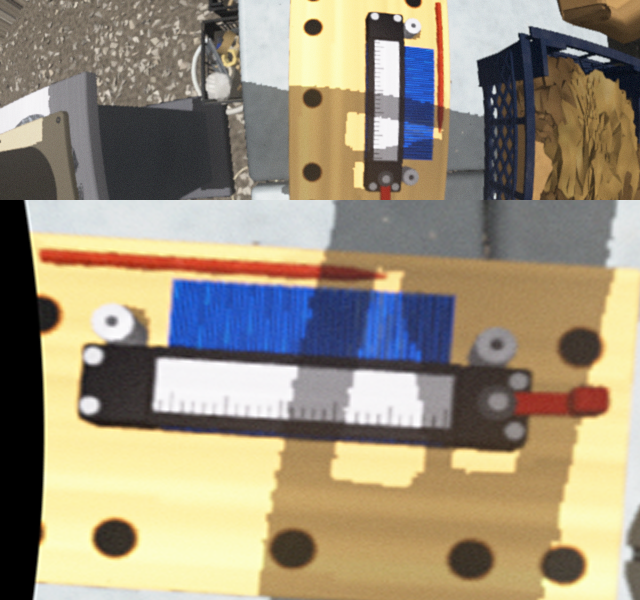

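All leaves now look level. The rear edge of the blue block runs straight, about (172,282)–(455,298), and the frame still sits on both dogs. The tab is at about (590,402), still open. Next I'll check flushness per leaf.

Run:
```python
from h import *
c=viewer.read_camera('wrist')
C=np.array([.554,.0577]);ex=np.array([.998,-.066]);ey=np.array([.066,.998])
def strip(z,g0,g1):
    n=int((g1-g0)*4000);gx=g0+np.arange(n)/4000
    out=[]
    for k in range(16):
        gy=.060-.008*k; ys=gy+np.linspace(-.0025,.0025,7)
        P=C+gx[:,None,None]*ex+ys[None,:,None]*ey
        m=proj(c,np.concatenate([P,np.full(P.shape[:2]+(1,),z)],-1)).astype(np.float32)
        im=cv2.remap(c['image'],m[...,0],m[...,1],cv2.INTER_LINEAR).astype(int).mean(1)
        b=(im[:,2]-im[:,0]);i=np.where(b>25)[0]
        out.append((round(1000*gx[i.min()],1),round(1000*gx[i.max()],1)) if len(i) else None)
    return out
print('rear',strip(.035,.0,.08));print('near',strip(.035,-.05,-.01))
T=top(c,.05,.60,-.03,200,240,2.0);h=cv2.cvtColor(T,cv2.COLOR_RGB2HSV)
m=((h[...,0]<8)|(h[...,0]>172))&(h[...,1]>150);v,u=np.where(m);print('red box x',.6-v.min()/2e3,.6-v.max()/2e3,'y',-.03-u.min()/2e3,-.03-u.max()/2e3)
s=telemetry.read_state();print(s['t'],s['tool_pos'])
```

```text
rear [(np.float64(20.8), np.float64(55.2)), (np.float64(20.5), np.float64(55.2)), (np.float64(20.2), np.float64(55.2)), (np.float64(20.2), np.float64(55.2)), (np.float64(20.2), np.float64(55.2)), (np.float64(20.2), np.float64(55.2)), (np.float64(20.0), np.float64(55.2)), (np.float64(20.5), np.float64(55.2)), (np.float64(20.8), np.float64(54.8)), (np.float64(20.8), np.float64(55.0)), (np.float64(20.8), np.float64(54.8)), (np.float64(20.2), np.float64(55.2)), (np.float64(20.0), np.float64(55.0)), (np.float64(20.5), np.float64(54.8)), (np.float64(20.2), np.float64(54.8)), (np.float64(20.8), np.float64(54.8))]
near [None, None, None, None, None, None, None, None, None, None, None, None, None, None, None, None]
red box x 0.5545 0.5409999999999999 y -0.034 -0.07250000000000001
12.25 [ 0.47679882 -0.03560073  0.22341291]
```

Every leaf's rear edge lies at 54.8–55.2 mm, so all 16 are even, and no blue shows past the near edge. Now the lever.

```bash
python3 inch.py '[0,-0.012,0.013,0.02,0,0,-0.011,0.013,0.025,0,0,0,0,0.025,0,0,0,0,0.025,0,0,0,0,0.025,0,0,0,0,0.02,0,0,0,0,0.0124,0,0,0,0,0,0,0,0,0,0,0]'
```

```text
t: 13.15
tool_pos: [0.5015, -0.0603, 0.0716]
orientation: [2.292, 2.148, 0.0]
force: [-0.2, -0.0, 0.5]
opening: 0.0006
gripper_force: 0.0
```

```bash
python3 inch.py '[0,0,0.008,0,0,0,0,0.007,0,0,0,0,0.003,0,0,0,0,0,0,0,0,0,0,0,0]'; python3 inch.py '[0,0,0.002,0,0,0,0,0,0,0]'; python3 inch.py '[0,0,0.002,0,0,0,0,0,0,0]'; python3 inch.py '[0,0,0.002,0,0,0,0,0,0,0]'
```

```text
t: 13.65
tool_pos: [0.5192, -0.0614, 0.071]
orientation: [-2.292, -2.148, 0.0]
force: [-0.5, -0.2, -0.9]
opening: 0.0007
gripper_force: 0.0
t: 13.85
tool_pos: [0.5211, -0.0615, 0.0709]
orientation: [-2.292, -2.148, 0.0]
force: [-0.0, -0.5, -0.5]
opening: 0.0011
gripper_force: 0.0
t: 14.05
tool_pos: [0.5233, -0.0617, 0.071]
orientation: [2.292, 2.148, 0.0]
force: [0.7, 0.9, -0.3]
opening: 0.0007
gripper_force: 0.0
t: 14.25
tool_pos: [0.5253, -0.0618, 0.071]
orientation: [2.292, 2.148, 0.0]
force: [-0.1, 0.0, 0.8]
opening: 0.0004
gripper_force: 0.0
```

```bash
python3 inch.py '[0,-0.0019,0.0038,0,-0.1,0,-0.0019,0.0038,0,-0.1,0,-0.0019,0.0038,0,-0.1,0,-0.0019,0.0038,0,-0.1,0,-0.0019,0.0038,0,-0.1,0,-0.0019,0.0038,0,-0.1,0,-0.0019,0.0038,0,-0.1,0,-0.0019,0.0038,0,-0.1,0,-0.0019,0.0038,0,-0.1,0,-0.0019,0.0038,0,-0.1,0,0,0,0,0,0,0,0,0,0]'
python3 - <<'E'
from h import *
from scipy.spatial.transform import Rotation as R
s=telemetry.read_state();M=R.from_rotvec(s['orientation']).as_matrix()
C=np.array([.554,.0577]);G=np.array([[.998,-.066],[.066,.998]])
print('gauge TCP',G@(s['tool_pos'][:2]-C),'turned',-np.arctan2(M[0,0],M[1,0])+.063,s['q'][5])
c=viewer.read_camera('wrist');a=c['image'][:,:,::-1]
D=viewer.read_camera('side')['image'][:,:,::-1]; S=viewer.read_camera('scene')['image'][:,:,::-1]
cv2.imwrite('pics/w3.png',np.vstack([a[:300],np.hstack([cv2.resize(D[180:290,230:390],(320,220),interpolation=2),cv2.resize(S[160:260,250:370],(320,220),interpolation=2)])]))
E
```

```text
t: 15.45
tool_pos: [0.5656, -0.0649, 0.0709]
orientation: [-0.986, -2.983, -0.0]
force: [-0.1, -0.3, -0.6]
opening: 0.0004
gripper_force: 0.0
gauge TCP [ 0.01967955 -0.12161007] turned 0.9951288961320455 -1.1365159484264196
```

View pics/w3.png

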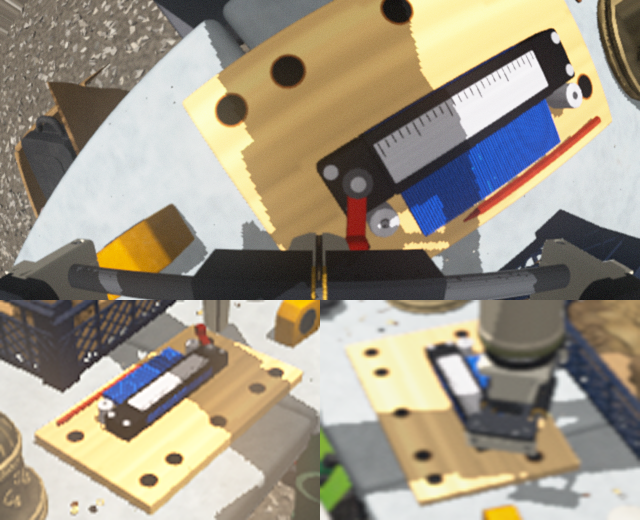

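The wrist view shows the lever pivot at (358,184) and the tab at (357,245), right against the fingertip edge (345,245), so the lever stands at about 1.0 rad. The gauge still touches both dogs. I'll go the last bit in small steps.

```bash
cat > lev.py <<'E'
from h import *
from scipy.spatial.transform import Rotation as R
C=np.array([.554,.0577]);G=np.array([[.998,-.066],[.066,.998]])
def lev():
    s=telemetry.read_state();M=R.from_rotvec(s['orientation']).as_matrix()
    F=[];c=None
    for _ in range(3):
        c=viewer.read_camera('wrist');F.append(telemetry.read_state()['force'])
    P=C+G.T@np.array([0,-.084])
    T=top(c,.048,P[0]+.06,P[1]+.06,240,240,2.0)
    h=cv2.cvtColor(T,cv2.COLOR_RGB2HSV);m=((h[...,0]<8)|(h[...,0]>172))&(h[...,1]>150)
    v,u=np.where(m);X=np.stack([P[0]+.06-v/2e3,P[1]+.06-u/2e3],1)
    g=(X-C)@G.T-[0,-.084];r=np.hypot(*g.T);k=(r<.047)&(r>.012)
    th=np.arctan2(g[k,0],-g[k,1])
    f=np.mean(F,0);print('t',s['t'],'turn',round(-np.arctan2(M[0,0],M[1,0])+.063,3),'lever',np.median(th).round(3),'n',k.sum(),'F tool x,y',(M.T@f)[:2].round(2))
if __name__=='__main__':lev()
E
python3 lev.py; python3 inch.py '[0,-0.0008,0.0015,0,-0.04,0,-0.0008,0.0015,0,-0.04,0,0,0,0,0]'|head -1;python3 lev.py; python3 inch.py '[0,-0.0008,0.0015,0,-0.04,0,0,0,0,0]'|head -1;python3 lev.py
```

```text
t 15.6 turn 0.996 lever 0.979 n 1220 F tool x,y [0.39 0.25]
t: 16.05
t 16.05 turn 1.078 lever 1.052 n 1191 F tool x,y [-0.   -0.59]
t: 16.4
t 16.4 turn 1.118 lever 1.083 n 1188 F tool x,y [ 0.51 -2.25]
```

```bash
python3 lev.py; python3 inch.py '[0,-0.0008,0.0015,0,-0.04,0,0,0,0,0]'|head -1;python3 lev.py;  python3 inch.py '[0,-0.0004,0.0008,0,-0.02,0,0,0,0,0]'|head -1;python3 lev.py
```

```text
t 16.55 turn 1.117 lever 1.084 n 1188 F tool x,y [ 0.28 -2.67]
t: 16.9
t 16.9 turn 1.159 lever 1.096 n 1178 F tool x,y [ 1.33 -7.02]
t: 17.25
t 17.25 turn 1.178 lever 1.1 n 1166 F tool x,y [ 1.39 -9.  ]
```

```bash
python3 inch.py '[0,0,-0.01,0,0,0,0,-0.015,0,0,0,0,0,-0.03,0,0,0,0,-0.03,0.15,0,0,0,-0.03,0.15,0,0,0,-0.03,0.15,0,0,0,-0.03,0.15,0,0,0,0,0.15,0,0,0,0,0.15,0,0,0,0,0.15,0,0,0,0,0.13,0,0.02,-0.03,0,0,0,0.02,-0.03,0,0,0,0,0,0,0,0,0,0,0,0]'
python3 - <<'E'
from lev import *
s=telemetry.read_state();print(R.from_rotvec(s['orientation']).as_matrix().round(3)[:2,:2])
lev()
c=viewer.read_camera('wrist');a=c['image'][:,:,::-1]
T=top(c,.042,.65,.18,560,360,2.0)
Z=top(c,.048,.61,.00,160,160,2.0)
cv2.imwrite('pics/w4.png',np.vstack([T[:240],np.hstack([cv2.resize(Z,(320,320),interpolation=2),cv2.resize(a[60:260,200:400],(240,320))[:,:,::-1]])])[:,:,::-1])
E
```

```text
t: 18.9
tool_pos: [0.5039, -0.04, 0.2212]
orientation: [2.291, 2.148, 0.001]
force: [-0.1, -0.1, 1.0]
opening: 0.0005
gripper_force: 0.0
[[ 0.065  0.998]
 [ 0.998 -0.065]]
t 18.9 turn -0.002 lever 1.075 n 1547 F tool x,y [-0.01  0.61]
```

View pics/w4.png

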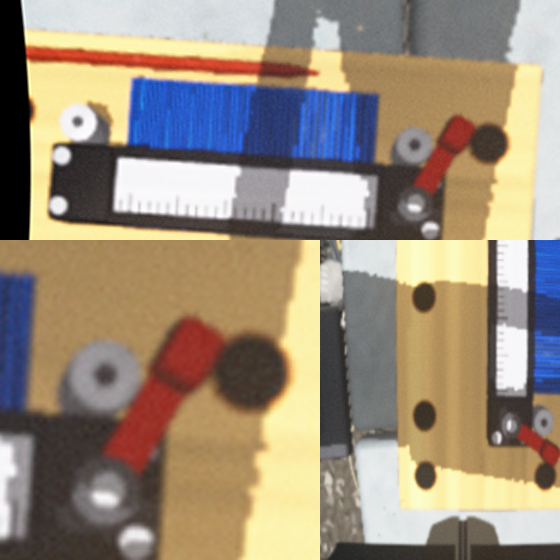

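The rectified view shows the leaves even and the frame unmoved. The dog is at (413,145), and in the enlarged inset the pivot is at (103,490) and the tab at (190,352). That gives about 1.08 rad, though parallax makes this uncertain. I'll check from directly above.

```bash
python3 inch.py '[0,-0.02,0.02,0.015,0,0,-0.02,0.025,0.015,0,0,-0.0206,0.025,0.02,0,0,0,0,0,0,0,0,0,0,0]'
python3 - <<'E'
from lev import *
c=viewer.read_camera('wrist');np.savez('w5.npz',**c)
print('cam',-c['R'].T@c['t']);lev()
Z=top(c,.045,.61,.0,600,600,8.0)
cv2.imwrite('pics/w5.png',Z[:,:,::-1])
E
```

```text
t: 19.6
tool_pos: [0.5698, -0.1054, 0.1696]
orientation: [-2.292, -2.145, 0.002]
force: [0.2, 0.3, 0.3]
opening: 0.0006
gripper_force: 0.0
cam [ 0.57436237 -0.03857717  0.31261882]
t 19.65 turn -0.003 lever 1.08 n 1508 F tool x,y [ 0.12 -0.03]
```

View pics/w5.png

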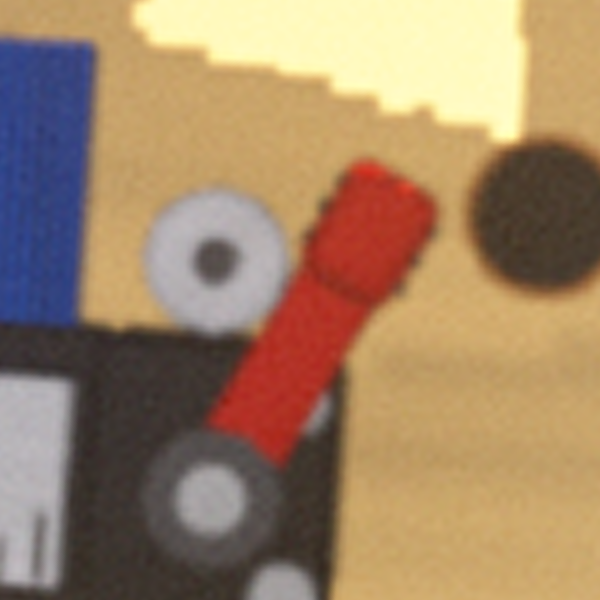

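From above, the lever axis runs from the pivot (212,500) to the tab (370,232), about 1.10 rad in the gauge frame. That is short of 1.2, and the bar's left edge lies close to the dog at (218,260). I'll test with a straight +y push on the tab from its right side, watching the force.

```bash
python3 inch.py '[0,0.012,0.007,0.02,0,0,0.012,0,0.025,0,0,0,0,0.025,0,0,0,0,0.02,0,0,0,0,0.006,0,0,0,0,0,0,0,0,0,0,0]'; python3 lev.py; python3 inch.py '[0,0.004,0,0,0,0,0.004,0,0,0,0,0.002,0,0,0,0,0.002,0,0,0,0,0,0,0,0]';python3 lev.py; python3 inch.py '[0,0.002,0,0,0,0,0,0,0,0]'|head -2;python3 lev.py
```

```text
t: 20.5
tool_pos: [0.5795, -0.0814, 0.0767]
orientation: [2.291, 2.147, 0.002]
force: [-0.5, -0.7, -0.5]
opening: 0.0007
gripper_force: 0.0
t 20.5 turn -0.002 lever 1.075 n 1661 F tool x,y [0.23 0.56]
t: 21.15
tool_pos: [0.5793, -0.069, 0.0749]
orientation: [-2.292, -2.148, 0.0]
force: [-0.3, 0.4, -0.1]
opening: 0.0007
gripper_force: 0.0
t 21.15 turn -0.002 lever 1.073 n 1724 F tool x,y [-0.32  0.01]
t: 21.5
tool_pos: [0.5795, -0.0672, 0.0749]
t 21.5 turn -0.002 lever 1.076 n 1741 F tool x,y [-0.14 -0.28]
```

```bash
for i in 1 2; do python3 inch.py '[0,0.002,0,0,0,0,0,0,0,0]'|sed -n 2p;python3 lev.py; done; for i in 1 2 3; do python3 inch.py '[0,0.001,0,0,0,0,0,0,0,0]'|sed -n 2p;python3 lev.py; done
```

```text
tool_pos: [0.5796, -0.0651, 0.075]
t 21.85 turn -0.002 lever 1.074 n 1741 F tool x,y [-0.11  0.03]
tool_pos: [0.5797, -0.0633, 0.075]
t 22.2 turn -0.002 lever 1.077 n 1748 F tool x,y [-0.74 -0.35]
tool_pos: [0.5799, -0.0628, 0.0751]
t 22.55 turn -0.002 lever 1.08 n 1744 F tool x,y [-3.97  0.34]
tool_pos: [0.58, -0.0622, 0.0751]
t 22.9 turn -0.002 lever 1.089 n 1736 F tool x,y [-5.95  1.16]
tool_pos: [0.5802, -0.0618, 0.0752]
t 23.25 turn -0.002 lever 1.094 n 1741 F tool x,y [-8.9  2. ]
```

```bash
cat > geo.py <<'E'
from lev import *
def geo(c,tag):
    Z=top(c,.047,.61,.0,600,640,8.0);h=cv2.cvtColor(Z,cv2.COLOR_RGB2HSV)
    m=(((h[...,0]<8)|(h[...,0]>172))&(h[...,1]>140)).astype(np.uint8)
    L=[];Rr=[]
    for v in range(320,420,2):
        u=np.where(m[v])[0]
        if len(u)>20:L.append((u.min(),v));Rr.append((u.max(),v))
    A=[]
    for p in(L,Rr):
        f=cv2.fitLine(np.float32(p),cv2.DIST_HUBER,0,.01,.01).ravel();A.append(abs(np.arctan(f[1]/f[0])))
    g=cv2.medianBlur(cv2.cvtColor(Z,cv2.COLOR_RGB2GRAY),9)
    cs=[]
    for r0,r1,reg in((66,84,(slice(130,400),slice(90,350))),(55,85,(slice(400,600),slice(90,330)))):
        q=cv2.HoughCircles(g[reg],cv2.HOUGH_GRADIENT,1,200,param1=60,param2=12,minRadius=r0,maxRadius=r1)
        if q is not None: cs.append((q[0,0]+[reg[1].start,reg[0].start,0]).round(1))
    b=(h[...,0]>100)&(h[...,0]<130)&(h[...,1]>150);e=[np.where(b[v])[0].max() for v in range(100,280,20) if b[v].any()]
    mm=cv2.moments(m,True)
    print(tag,'bar edges +yaw',(np.array(A)+.066).round(3),'dog,pivot',*cs,'blue edge',np.mean(e).round(1),'red c',round(mm['m10']/mm['m00'],1),round(mm['m01']/mm['m00'],1))
E
python3 - <<'E'
from geo import *
geo(dict(np.load('w5.npz')),'w5')
c=viewer.read_camera('wrist');geo(c,'load');np.savez('w6.npz',**c)
E
python3 inch.py '[0,-0.003,0,0,0,0,-0.004,0,0,0,0,0,0,0,0,0,0,0,0,0]'|sed -n 2p
python3 - <<'E'
from geo import *
c=viewer.read_camera('wrist');geo(c,'free');np.savez('w7.npz',**c)
E
```

```text
w5 bar edges +yaw [1.102 1.115] dog,pivot [217.5 265.5  67. ] blue edge 71.8 red c 323.2 309.1
load bar edges +yaw [1.126 1.137] dog,pivot [209.5 258.5  69.7] [243.5 500.5  80. ] blue edge 56.6 red c 328.3 299.7
tool_pos: [0.5794, -0.067, 0.0749]
free bar edges +yaw [1.112 1.127] dog,pivot [212.5 260.5  71.1] blue edge 56.0 red c 331.6 302.0
```

Run:
```python
import cv2,numpy as np
T=cv2.imread('pics/top0.png');h=cv2.cvtColor(T,cv2.COLOR_BGR2HSV)
m=((h[...,0]<8)|(h[...,0]>172))&(h[...,1]>140);m[:230]=0
lo=[];up=[]
for u in range(574,620,2):
    v=np.where(m[:,u])[0]
    if len(v)>4: up.append((u,v.min()));lo.append((u,v.max()))
for p in(up,lo):
    f=cv2.fitLine(np.float32(p),cv2.DIST_HUBER,0,.01,.01).ravel();print(p[0],p[-1],'lever angle',-np.arctan(f[1]/f[0])+.066)
g=T[...,0]<70  # dark frame edges in columns
for rng in((200,250),(520,545)):
    print([(u,np.where((T[200:360,u].max(-1)<90))[0][[0,-1]]+200) for u in range(*rng,16)])
```

```text
(574, np.int64(295)) (618, np.int64(298)) lever angle 0.0066724196
(574, np.int64(319)) (618, np.int64(316)) lever angle 0.091202185
[(200, array([242, 294])), (216, array([243, 315])), (232, array([241, 318])), (248, array([243, 318]))]
[(520, array([262, 339])), (536, array([263, 340]))]
```

The lever is blocked at about 1.11 rad. Pushing with 9 N neither moves it on nor shifts the gauge, and the bar is hard against the side of the right dog. Sliding the gauge a few mm to the right along the dogs should free it. I'll push lightly on the left end block, then re-seat the gauge.

```bash
python3 inch.py '[0,-0.01,0,0,0,0,0,0,-0.03,0,0,0,0,-0.03,0,0,0,0,-0.03,0,0,0.03,-0.003,0,0,0,0.035,-0.005,0,0,0,0.035,-0.005,0,0,0,0.035,-0.005,0,0,0,0.035,-0.005,0,0,0,0.035,-0.005,0,0,0,0.035,-0.005,0,0,0,0.011,0,0,0,0,0,0,0,0]'; python3 inch.py '[0,0,0,0.025,0,0,0,0,0.025,0,0,0,0,0.02,0,0,0,0,0.02,0,0,0,0,0,0,0,0,0,0,0]'
```

```text
t: 25.2
tool_pos: [0.5621, 0.1763, 0.1649]
orientation: [2.29, 2.151, -0.0]
force: [-0.5, -0.4, 0.7]
opening: 0.0006
gripper_force: 0.0
t: 25.8
tool_pos: [0.5623, 0.1739, 0.075]
orientation: [-2.294, -2.147, 0.002]
force: [-0.1, -0.4, 0.2]
opening: 0.0004
gripper_force: 0.0
```

```bash
python3 inch.py '[0,0,0,0.015,0,0,0,0,0.014,0,0,0,0,0,0,0,0,0,0,0]'|sed -n 2,4p; python3 inch.py '[0,-0.004,0,0,0,0,-0.003,0,0,0,0,0,0,0,0]'|sed -n 2,4p; for i in 1 2 3; do python3 inch.py '[0,-0.001,0,0,0,0,0,0,0,0]'|sed -n 2,4p; done
```

```text
tool_pos: [0.5616, 0.1752, 0.0452]
orientation: [-2.292, -2.148, 0.002]
force: [-0.2, 0.1, -0.4]
tool_pos: [0.5621, 0.1679, 0.0465]
orientation: [2.292, 2.147, 0.001]
force: [1.0, -0.2, 0.4]
tool_pos: [0.5618, 0.1673, 0.0462]
orientation: [2.292, 2.148, 0.001]
force: [-0.1, 0.2, 0.6]
tool_pos: [0.5617, 0.1668, 0.0462]
orientation: [-2.292, -2.148, -0.001]
force: [0.5, 3.7, 0.3]
tool_pos: [0.5617, 0.1658, 0.0462]
orientation: [-2.292, -2.148, -0.001]
force: [-0.0, 5.9, 1.6]
```

```bash
for i in 1 2 3 4; do python3 inch.py '[0,-0.001,0,0,0,0,0,0,0,0]'|sed -n '2p;4p'; done
```

```text
tool_pos: [0.5616, 0.1647, 0.0462]
force: [-0.1, 4.4, 2.2]
tool_pos: [0.5615, 0.1637, 0.0462]
force: [-0.9, 4.6, 2.7]
tool_pos: [0.5615, 0.1626, 0.0462]
force: [-0.4, 4.4, 1.3]
tool_pos: [0.5614, 0.1617, 0.0462]
force: [-0.4, 4.4, 1.1]
```

```bash
python3 inch.py '[0,0.01,0,0,0,0,0,0,-0.025,0,0,0,0,-0.025,0,0,0,0,-0.025,0,0,0,0,-0.025,0,0,-0.035,0.005,0,0,0,-0.035,0.005,0,0,0,-0.035,0.005,0,0,0,-0.035,0.005,0,0,0,-0.035,0.005,0,0,0,-0.035,0.005,0,0,0,-0.035,0.0046,0,0,0,-0.012,0,0,0,0,0,0,0,0,0,0,0,0,0]';python3 inch.py '[0,0,0,0.02,0,0,0,0,0.02,0,0,0,0,0.02,0,0,0,0,0.01,0,0,0,0,0,0,0,0,0,0,0]'
python3 - <<'E'
from geo import *
c=viewer.read_camera('wrist');geo(c,'after slide')
E
```

```text
t: 29.4
tool_pos: [0.5796, -0.0866, 0.1457]
orientation: [-2.292, -2.147, 0.0]
force: [-0.6, -0.0, 1.3]
opening: 0.0007
gripper_force: 0.0
t: 30.0
tool_pos: [0.5801, -0.0867, 0.0766]
orientation: [2.291, 2.149, 0.0]
force: [-0.4, -0.4, -0.1]
opening: 0.0007
gripper_force: 0.0
after slide bar edges +yaw [1.102 1.115] dog,pivot [217.5 260.5  70.2] [271.5 519.5  55.7] blue edge 105.4 red c 373.2 305.8
```

```bash
python3 inch.py '[0,0.006,0,0,0,0,0.005,0,0,0,0,0.004,0,0,0,0,0,0,0,0,0,0,0,0,0]'|sed -n '2p;4p'; for i in 1 2 3 4 5 6 ; do python3 inch.py '[0,0.001,0,0,0,0,0,0,0,0]'|sed -n '2p'; python3 lev.py; done
```

```text
tool_pos: [0.5808, -0.0723, 0.0761]
force: [-0.6, 0.8, -0.5]
tool_pos: [0.5808, -0.0715, 0.0759]
t 30.75 turn -0.002 lever 0.919 n 1717 F tool x,y [ 0.08 -0.1 ]
tool_pos: [0.5809, -0.0704, 0.0759]
t 31.1 turn -0.002 lever 0.917 n 1723 F tool x,y [0.12 0.12]
tool_pos: [0.5809, -0.0693, 0.0759]
t 31.45 turn -0.002 lever 0.919 n 1731 F tool x,y [ 0.2  -0.47]
tool_pos: [0.5811, -0.0685, 0.076]
t 31.8 turn -0.002 lever 0.923 n 1727 F tool x,y [-0.74  0.28]
tool_pos: [0.5813, -0.0676, 0.0761]
t 32.15 turn -0.002 lever 0.941 n 1747 F tool x,y [-1.59  1.31]
tool_pos: [0.5813, -0.0664, 0.0761]
t 32.5 turn -0.002 lever 0.969 n 1744 F tool x,y [-1.8   1.17]
```

```bash
for i in 1 2 ; do python3 inch.py '[0,0.001,0,0,0,0,0,0,0,0]'|sed -n '2p'; python3 lev.py; done;  python3 inch.py '[0,0.0005,0,0,0,0,0,0,0,0]'|sed -n '2p'
python3 - <<'E'
from geo import *
lev();c=viewer.read_camera('wrist');geo(c,'now')
E
```

```text
tool_pos: [0.5812, -0.0653, 0.076]
t 32.85 turn -0.002 lever 0.995 n 1748 F tool x,y [-1.01  0.74]
tool_pos: [0.5813, -0.0646, 0.076]
t 33.2 turn -0.002 lever 1.006 n 1753 F tool x,y [-3.47  1.26]
tool_pos: [0.5813, -0.0641, 0.076]
t 33.55 turn -0.002 lever 1.016 n 1759 F tool x,y [-4.59  1.34]
now bar edges +yaw [1.216 1.2  ] dog,pivot [208.5 259.5  68.5] blue edge 95.7 red c 352.6 293.4
```

The bar now reads 1.21 rad and the force has risen at the stop, so the lever is locked. I'll withdraw and take a final look.

```bash
python3 inch.py '[0,-0.006,0,0,0,0,-0.014,0,0,0,0,0,0,-0.025,0,0,0,-0.01,-0.03,0,0,0,-0.02,-0.03,0,0,0.02,-0.02,-0.03,0,0,0.02,-0.025,-0.03,0,0,0.02,0,0,0,0,0,0,0,0,0,0,0,0,0]'
python3 - <<'E'
from lev import *
c=viewer.read_camera('wrist');np.savez('w8.npz',**c);print(-c['R'].T@c['t'])
T=top(c,.042,.64,.18,780,480,3.0)
cv2.imwrite('pics/w8.png',T[:,:,::-1])
E
```

```text
t: 34.75
tool_pos: [0.5088, -0.0195, 0.2206]
orientation: [-2.291, -2.149, 0.001]
force: [-0.9, -0.6, 0.1]
opening: 0.0007
gripper_force: 0.0
[0.51295487 0.04744717 0.36350732]
```

View pics/w8.png

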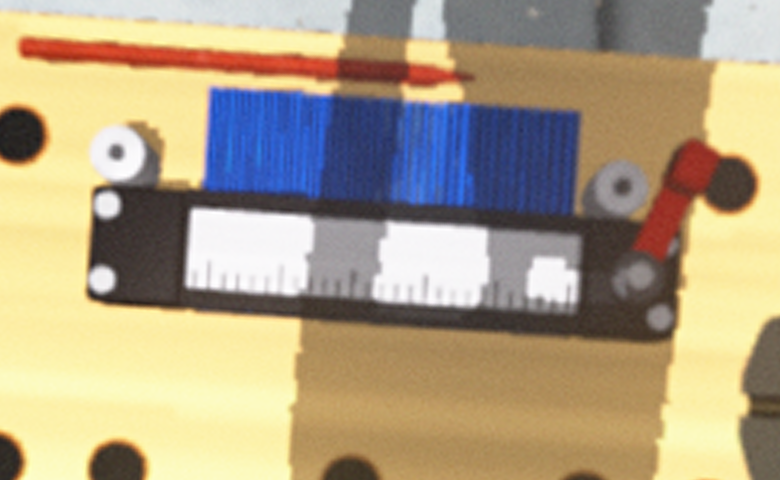

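Run:
```python
from lev import *
c=dict(np.load('w8.npz'))
def run(z,g0,g1,gys,f):
    o=[]
    gx=np.arange(g0,g1,.00025)
    for gy in gys:
        P=C+gx[:,None,None]*G[0]+(gy+np.linspace(-.002,.002,5))[None,:,None]*G[1]
        m=proj(c,np.concatenate([P,np.full(P.shape[:2]+(1,),z)],-1)).astype(np.float32)
        im=cv2.remap(c['image'],m[...,0],m[...,1],cv2.INTER_LINEAR).astype(int).mean(1)
        o.append(round(1000*float(gx[np.where(f(im))[0]].max()),1))
    return o
print('rear',run(.035,.0,.08,[.056-.008*k for k in range(16)],lambda i:i[:,2]-i[:,0]>25))
print('frame rear edge',run(.042,.0,.03,[.095,.065,-.068,-.07],lambda i:i.max(1)<75))
```

```text
rear [55.2, 55.5, 55.5, 55.5, 55.2, 55.2, 54.8, 55.2, 54.8, 54.8, 55.2, 55.5, 54.8, 55.0, 54.8, 55.0]Traceback (most recent call last):
  File "<stdin>", line 13, in <module>
  File "<stdin>", line 10, in run
    return umr_maximum(a, axis, None, out, keepdims, initial, where)
ValueError: zero-size array to reduction operation maximum which has no identity
```

The leaf rear line is unchanged at 54.8–55.5 mm, so the gauge is still seated on both dogs with every leaf flush. The lever is at its stop and the bystanders are untouched. Handing in.

```bash
python3 -c "
from plant import robot, viewer, ticket, telemetry
print(ticket.close_job())"
```

```text
the job is handed in; nothing more can be done
None
```

The job is handed in: all 16 leaves are flush, then the lock lever went to its stop (about 1.2 rad), with the gauge still against both dogs; I slid the gauge about 4 mm right along the dogs because the lever was jamming on the right one.

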